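Tighten the mount's clamp bolt with the click wrench

ROBOT

A 6-joint arm with a two-finger parallel gripper is mounted at the origin on a cart in front of the work surface, level with it; the furniture and walls round the work are solid. World frame = base frame: x ahead of the robot, y to its left, z up, the work surface at z = 0. Lengths are in mm, angles in rad, forces in N, time in s.
With the tool pointing down it reaches from about 350 to 975 mm from the base axis. Payload 7.1 kg.
Tool frame: the origin (TCP) lies midway between the tips of the shut fingers; the grasp point (between the pads) lies 19 mm behind it (manip.grip_depth is the distance from the TCP to the grasp point, in mm); z points along the fingers, y is the line along which they close (so a half turn about z gives the same grasp; the last joint's range is limited). The gripper opens to 88 mm and grips with 3 to 60 N. Pads are 20 mm wide; open, the fingers measure 115 mm over their backs; the gripper's body (75 mm by 178 mm) begins 61 mm behind the grasp point.
Start: joints at [1.298, 0.423, 1.63, -0, 1.089, -0.019], TCP at [156.896, 604.97, 222.675] pointing down, gripper open.
Joint ranges: [-3, 3], [-0.9, 2.11], [0.09, 2.58], [-1.31, 4.45], [0.11, 2.69], [-2.54, 2.54]. Speed limits (rad/s): [2.39, 2.39, 3.01, 3.14, 3.14, 3.14].

INTERFACE

Orientations are given as a unit quaternion [x, y, z, w].
In Python, from workcell import status, cams, finish_job, manip gives the robot as it stands.
- The arm moves only by the tool arm_command, never from a script. Its argument "increments" is text: rows parted by semicolons, each of 7 numbers parted by spaces: the shift along the tool's x, y, z in units of 3 cm (1.0 is 3 cm), then the turn, a rotation vector about the tool's x, y, z in units of 4 degrees (1.0 is 4 degrees), then the opening, from -1 (shut) to 1 (fully open), so that 0 is half open. In form: tx ty tz ax ay az gripper; .... A call has 1 to 20 rows; each row shifts and turns the commanded pose from where the row before left it, along the tool's axes as they then stand; what a row does not reach is not made up. A row lasts 1/10 s, in which the tool goes at most 50 mm and 8.59 degrees, less where a joint would pass 70% of its speed; a pose out of reach is approached as far as the arm can. A call with a number of a shift or a turn outside -1 to 1 is refused whole. A call with a gripper value outside its range is refused whole. The fingers move at their own pace and stop on an object; "grip_force" is the grip in N (left out, the last holds). Time passes only in rows, so rows that do not move let the fingers close. It gives the time, the measured TCP pose, the force, the opening and the grip force at its end, in the units of the state.
- status.observe(): the state, without advancing time (a new reading comes with each control period).
- cams.grab_frame(name): name is "scene" or "side" or "wrist"; returns (picture, depth): 384x512x3 uint8, red, green, blue; 384x512 float32, mm along the optical axis (not along the pixel's ray), 0 where there is no reading.
- cams.camera_model(name): a dict with "vfov" (degrees; the focal length in pixels is half the picture's height over the tangent of half this angle, whatever the lens; pixels are square), "cx", "cy" (the principal point, pixels), "k1" (the pictures are not rectified: a ray, as slopes to the right and down, at radius r is drawn at 1 + k1 r^2 times it, then the intrinsics apply), "view" (4x4, takes a point from world to camera coordinates); the wrist camera has in their place "hand_eye" (4x4, takes a point from camera to tool coordinates, whose origin is the TCP and whose axes are the flange's). Camera axes: x right, y down, z forward; pixel columns grow to the right and rows downward; lengths in mm; the calibration is good to about 2 mm. A picture is of the moment at which its call begins: read the wrist's pose just before it. camera_model takes no time and is no camera call.
- finish_job(): hands the job in; it is judged then, once.
The state is a dict: "t": time; "q": joint angles; "joint_velocities": joint speeds; "joint_torque": joint torques, N m; "tcp_pos": TCP position; "eef_rot": TCP orientation; "ft_force": force on the tool from outside, world axes, zero at the start; "wrist_torque": the same for the moment, N m; "width": opening from 0.0 (shut) to 1.0 (fully open); "gripper_force": force on a finger pad.
Only numpy, scipy, OpenCV 4.12 (cv2) and the standard library are available. Lean on these libraries where they do the work, as an engineer would, in place of code of your own. Each camera call takes 0.05 s, during which the arm holds its last target. There are 200 camera calls.

TASK

Put the ring of the click wrench fully down over the square-headed bolt of the round mount and turn the handle clockwise, seen from above, until the bolt is tight and the wrench trips: its handle gives way at the pivot, roughly ten degrees. Stop there, without bending it on to its end stop (about 23 degrees) and without ever pressing down hard on the bolt or its washer (stay under about 25 N). Then lift the wrench off, still bent, and lay it down flat on the worktop, clear of the mount, leaving the other things alone.

Things in the scene. Friction and masses are not known exactly. Their poses are not given: they have to be found in the camera images.
- wrench: The click wrench, loose, 242 long, about 0.4 kg, lying flat: black rectangular handle (125 long, 26 wide, 24 high), narrower steel neck, pivot, steel ring head; all 24 high or less. Origin on the underside of the handle's middle; x along the handle towards the ring, z up.
- wrench_grip (a point): Middle of the wrench's black handle, half-way up (12 above the underside), axes as the wrench's. While the wrench is straight, the pivot lies 110 and the ring's centre 155 from here along x; the wrench balances about 50 from here towards the ring.
- wrench_pivot (a point): The wrench's breakaway joint (vertical axis), half-way up. Stiff to about 1.35 N m (12 N sideways at the handle's middle; a twist by the hand adds to it), then it gives and takes less the further it bends (1.15 N m at 12 degrees). It bends one way only, the handle going clockwise, seen from above, past the ring; end stop at 23 degrees; it stays bent (0.8 N m would straighten it). Starts straight.
- wrench_ring (a point): Centre of the wrench's ring head, half-way up (12 above its underside), 45 beyond the pivot. A squarish ring, 24 high, 43 across, with a square hole 29 wide right through it. x points away from the pivot, square to one side of the hole; z up.
- mount: Round aluminium mount fixed to the worktop: flange 110 across and 11 high, hub 56 across, with an upright square-headed bolt on top. Origin at the centre of its underside. Its yaw says nothing of where the bolt comes tight. The bolt tightens clockwise seen from above: 0.3 N m (2 N at the handle) for another 11 to 34 degrees, how far cannot be seen, then it comes up hard.
- washer: The round steel washer under the bolt head, 51 across, 3 thick, on the hub; origin at the centre of its underside, 42 above the worktop. The ring comes to rest on it. Lifted by the handle while still under load or twist, the ring binds on the bolt: let off the load first and rock it a little.
- bolt_tip: The tapered tip of the bolt head: 26 square below, 20 square above, 5 high, with a round 2 high button; origin at the centre of its underside, 55 above the worktop.
- bolt_head (a point): On the bolt's axis, 57 above the worktop, 12 above the washer on which the ring comes to rest; coincides with the ring's centre once the ring is fully down. Square head 26 wide, 10 high, then a tip 5 high that tapers to 20 wide, then a button 2 high, which ends 5 above this point. x is square to one face, z up: the ring fits with its x at this angle or any 90 degrees from it, play about 7 degrees either way.
- tin: A short food tin, 75 across, 58 high; a bystander. Origin at the centre of its underside.
- jar_a: A spice jar, 45 across, 106 high; a bystander. Origin at the centre of its underside.
- jar_b: Another spice jar, 45 across, 106 high; a bystander. Origin at the centre of its underside.
- salt: A salt shaker, 44 across, 90 high; a bystander. Origin at the centre of its underside.
Not all that is in view belongs to the job. What is shaped like the mount but orange is not meant.

How it is judged:
By the outcome, as a careful person would: the job done as asked, in the order asked, and still so for the second after the job is handed in, with the robot touching nothing.
It also fails if it takes over 72 s, if anything falls off the work surface, if the arm or the gripper's body presses on something with over 40 N, if the wrist force passes 120 N, or if a joint passes its speed limit or range.

## Working session

There is one attempt and no reset: what is moved stays moved. The work goes in short steps, Python scripts to look and compute and a tool call to move; the robot and the scene stay as the last step left them, time stands still between calls to the robot, and variables do not carry over. Pictures are saved under pics/ and viewed, at most 10 in all, crops included, and the job is handed in when it is done.

Besides the shell and the picture viewer there is one more tool, called after "Call:" as name(argument=value, ...) on one line, values as JSON. arm_command: Moves the arm, as the interface text tells. Its arguments: {"type":"object","properties":{"increments":{"type":"string"},"grip_force":{"type":"number"}},"required":["increments"]}

```bash
ls; mkdir -p pics; cat > h.py <<'E'
import numpy as np, cv2
from scipy.spatial.transform import Rotation as R
from workcell import status, cams, manip
def K(m):
    f=192/np.tan(np.radians(m['vfov']/2)); return np.array([[f,0,m['cx']],[0,f,m['cy']],[0,0,1.]])
def T_wc(name,s=None):
    m=cams.camera_model(name)
    if name!='wrist': return np.linalg.inv(np.array(m['view']))
    s=s or status.observe(); T=np.eye(4); T[:3,:3]=R.from_quat(s['eef_rot']).as_matrix(); T[:3,3]=s['tcp_pos']
    return T@np.array(m['hand_eye'])
def rays(name,uv):
    m=cams.camera_model(name)
    d=np.array([m['k1'],0,0,0,0.])
    p=cv2.undistortPoints(np.array(uv,float).reshape(-1,1,2),K(m),d).reshape(-1,2)
    return np.c_[p,np.ones(len(p))]
def onplane(name,uv,z,T=None):
    T=T_wc(name) if T is None else T
    d=rays(name,uv)@T[:3,:3].T; o=T[:3,3]
    return o+d*((z-o[2])/d[:,2])[:,None]
def cloud(name,depth,T=None):
    T=T_wc(name) if T is None else T
    v,u=np.mgrid[:384,:512]; r=rays(name,np.c_[u.ravel(),v.ravel()])*depth.reshape(-1,1)
    return (r@T[:3,:3].T+T[:3,3]).reshape(384,512,3)
E
python3 - <<'E'
from h import *
for n in ['scene','side','wrist']:
    T=T_wc(n); a,d=cams.grab_frame(n); cv2.imwrite(f'pics/{n}0.png',a[...,::-1]); np.savez(f'{n}0.npz',a=a,d=d,T=T); print(n,cams.camera_model(n),T[:3].round(2).tolist(),(d>0).mean())
a=[cv2.imread(f'pics/{n}0.png') for n in ['scene','side']]
s=status.observe();print(s)
E
```

```text
pics
scene {'vfov': 43.731128633329774, 'cx': 255.9086398231006, 'cy': 194.94945159076306, 'k1': -0.1961123030226568, 'view': array([[-8.40245451e-01, -5.42206057e-01,  4.16836892e-04,
         3.83090777e+02],
       [-3.30179658e-01,  5.11062448e-01, -7.93597233e-01,
         3.47907904e+02],
       [ 4.30080197e-01, -6.66954096e-01, -6.08443307e-01,
         1.86678685e+03],
       [ 0.00000000e+00,  0.00000000e+00,  0.00000000e+00,
         1.00000000e+00]])} [[-0.84, -0.33, 0.43, -366.11], [-0.54, 0.51, -0.67, 1274.97], [0.0, -0.79, -0.61, 1411.77]] 0.995880126953125
side {'vfov': 56.95373189997362, 'cx': 250.12786619827205, 'cy': 197.5922916287808, 'k1': -0.039650319030369335, 'view': array([[-3.50930185e-01, -9.36367853e-01, -7.95297407e-03,
         4.19356558e+01],
       [-8.34183412e-01,  3.16469724e-01, -4.51646929e-01,
         5.58013368e+02],
       [ 4.25424541e-01, -1.51862301e-01, -8.92161309e-01,
         1.01989636e+03],
       [ 0.00000000e+00,  0.00000000e+00,  0.00000000e+00,
         1.00000000e+00]])} [[-0.35, -0.83, 0.43, 46.31], [-0.94, 0.32, -0.15, 17.56],
[... 633 characters left out ...]
0.15, 'q': array([ 1.29799468e+00,  4.23725784e-01,  1.63046131e+00, -3.10679617e-05,
        1.08859601e+00, -1.90227214e-02]), 'joint_velocities': array([-0.00083665, -0.00163562, -0.00384443, -0.00150603,  0.00139517,
       -0.00232136]), 'joint_torque': array([ 1.41121304e-04, -5.44990575e+01, -2.73919737e+01,  6.42945268e-02,
        2.05310842e-02, -9.35561934e-05]), 'tcp_pos': array([156.80136116, 604.58737007, 222.06338262]), 'eef_rot': array([ 1.26542054e-01,  9.91961065e-01, -5.90898811e-04, -7.29302455e-05]), 'ft_force': array([-0.51021231, -0.42909177,  0.02273369]), 'wrist_torque': array([ 0.06246649, -0.01397136,  0.00893314]), 'gripper_force': 0.0, 'width': 0.998380802680114}
```

View pics/scene0.png

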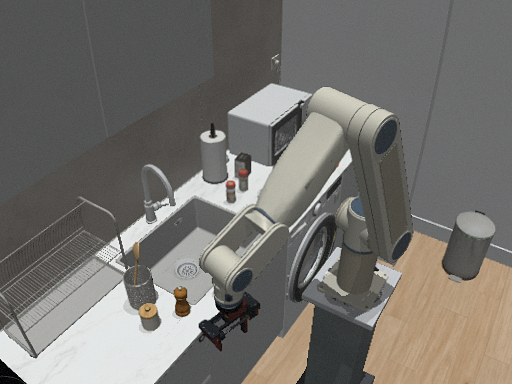

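View pics/side0.png

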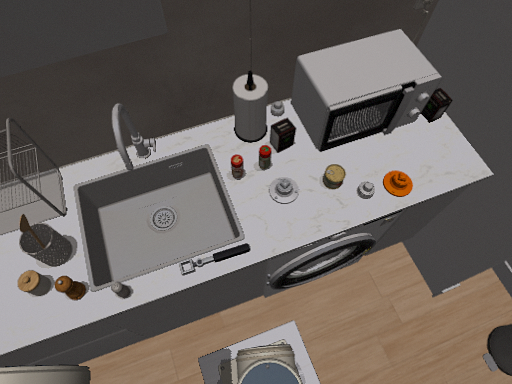

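The side view shows the wrench with its handle at (232,253) and ring at (187,267). Mount candidates are grey (285,188), small grey (367,189) and orange (398,182). The large grey one at (285,188) fits, because it has a silver flange with the bolt on top. I'll confirm it in a crop.

```bash
python3 - <<'E'
from h import *
z=np.load('side0.npz');a,d=z['a'],z['d']
c=a[150:280,170:330,::-1]; cv2.imwrite('pics/crop1.png',cv2.resize(c,None,fx=5,fy=4.6,interpolation=cv2.INTER_CUBIC)[:600])
P=cloud('side',d,z['T'])
for n,(u,v) in dict(ring=(187,267),neck=(207,260),handle=(232,253),mountc=(285,185),small=(367,189),redjar1=(237,160),redjar2=(265,152),tin=(335,175),orange=(400,180),box=(283,136),salt=(278,106)).items(): print(n,P[v,u].round(0))
# mask of wrench: heights 5..30 in region
X=P[...]; m=(X[...,2]>6)&(X[...,2]<32); m[:235]=0;m[285:]=0;m[:,:172]=0;m[:,262:]=0
p=X[m]; q=p[:,:2]; c=q.mean(0); w,v=np.linalg.eigh(np.cov((q-c).T)); ax=v[:,1]; s=(q-c)@ax; print(len(p),c,ax,s.min(),s.max(),p[:,2].max())
hs=a[...].astype(int).max(2)<50; mm=m&hs; p=X[mm]; c=p[:,:2].mean(0); w,v=np.linalg.eigh(np.cov((p[:,:2]-c).T)); ax=v[:,1]; s=(p[:,:2]-c)@ax; print('handle',len(p),c,ax,s.min(),s.max(),np.median(p[:,2]))
E
```

```text
ring [431. 110.  -0.]
neck [423.  39.  22.]
handle [416. -47.  24.]
mountc [ 575. -304.   60.]
small [ 465. -579.   40.]
redjar1 [ 705. -171.  108.]
redjar2 [ 698. -274.  113.]
tin [ 552. -492.   53.]
orange [ 452. -708.   46.]
box [ 750. -367.   97.]
salt [ 931. -426.   45.]
594 [423.25468094   9.38233629] [0.04001253 0.99919918] -144.71640302543094 122.16151931878034 29.544923885254775
handle 348 [420.77003181 -28.63523452] [0.03363354 0.99943423] -77.97265310343145 153.02817215342174 22.253934941680313
```

View pics/crop1.png

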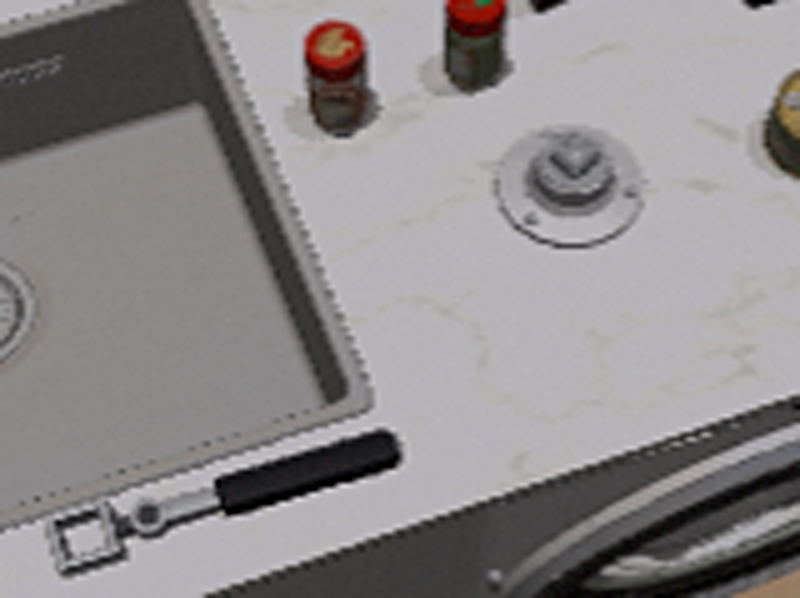

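The crop confirms it: the grey mount has a flange with holes and a hub with a square bolt on top, at about (575,-304). The wrench is lying straight at the counter's front edge. Next I'll look at the bolt from above.

Call:
arm_command(increments="-0.33 -0.4 0 0 0 0 1;-0.66 -0.8 0 0 0 0 1;-0.66 -0.8 0 0 0 0 1;-0.66 -0.8 0 0 0 0 1;-0.66 -0.8 0 0 0 0 1;-0.66 -0.8 0 0 0 0 1;-0.66 -0.8 0 0 0 0 1;-0.66 -0.8 0 0 0 0 1;-0.66 -0.8 0 0 0 0 1;-0.66 -0.8 0 0 0 0 1;-0.66 -0.8 0 0 0 0 1;-0.66 -0.8 0 0 0 0 1;-0.66 -0.8 0 0 0 0 1;-0.66 -0.8 0 0 0 0 1;-0.66 -0.8 0 0 0 0 1;-0.66 -0.8 0 0 0 0 1;-0.66 -0.8 0 0 0 0 1;-0.66 -0.8 0 0 0 0 1;-0.66 -0.8 0 0 0 0 1;-0.66 -0.8 0 0 0 0 1")

```text
t: 2.15
tcp_pos: [412.6, 53.2, 222.6]
eef_rot: [0.127, 0.992, -0.0, -0.0]
ft_force: [0.5, -0.1, -0.3]
width: 1.0
gripper_force: 0.0
```

Call:
arm_command(increments="-0.66 -0.8 0 0 0 0 1;-0.66 -0.8 0 0 0 0 1;-0.66 -0.8 0 0 0 0 1;-0.66 -0.8 0 0 0 0 1;-0.66 -0.8 0 0 0 0 1;-0.66 -0.8 0 0 0 0 1;-0.66 -0.8 0 0 0 0 1;-0.66 -0.8 0 0 0 0 1;-0.66 -0.8 0 0 0 0 1;-0.66 -0.8 0 0 0 0 1;-0.66 -0.8 0 0 0 0 1;-0.5 -0.6 0 0 0 0 1;-0.15 -0.2 0 0 0 0 1;0 0 0 0 0 0 1;0 0 0 0 0 0 1;0 0 0 0 0 0 1")

```text
t: 3.75
tcp_pos: [569.9, -282.2, 222.7]
eef_rot: [0.126, 0.992, 0.0, -0.0]
ft_force: [-0.1, 0.3, -0.2]
width: 1.004
gripper_force: 0.0
```

```bash
python3 - <<'E'
from h import *
s=status.observe(); print(s['t'],s['tcp_pos'],s['joint_velocities'].round(3))
a,d=cams.grab_frame('wrist'); T=T_wc('wrist',s); np.savez('w1.npz',a=a,d=d,T=T)
cv2.imwrite('pics/w1.png',a[...,::-1])
P=cloud('wrist',d,T)
m=(P[...,2]>50)&(P[...,2]<66)&(np.hypot(P[...,0]-575,P[...,1]+304)<40)
v,u=np.nonzero(m); print(len(u),P[m].mean(0),u.mean(),v.mean())
m=(P[...,2]>33)&(P[...,2]<66)&(np.hypot(P[...,0]-575,P[...,1]+304)<60); print(P[m].mean(0))
u0,v0=int(u.mean()),int(v.mean())
c=a[max(0,v0-60):v0+60,max(0,u0-60):u0+60,::-1]; print('crop origin',u0-60,v0-60)
w=a[:,:,::-1]; big=cv2.resize(c,(480,480),interpolation=cv2.INTER_CUBIC)
cv2.imwrite('pics/w1c.png',np.hstack([big,cv2.resize(w,(320,240)).repeat(1,0) if 0 else cv2.copyMakeBorder(cv2.resize(w,(320,240)),0,240,0,0,0)]))
E
```

```text
3.75 [ 569.8852332  -282.22796667  222.72095789] [ 0.004 -0.    -0.006 -0.    -0.     0.002]
649 [ 584.12154745 -307.26594311   58.72233861] 233.87673343605547 199.40369799691834
[ 582.77681343 -306.62818368   48.41588096]
crop origin 173 139
```

View pics/w1c.png

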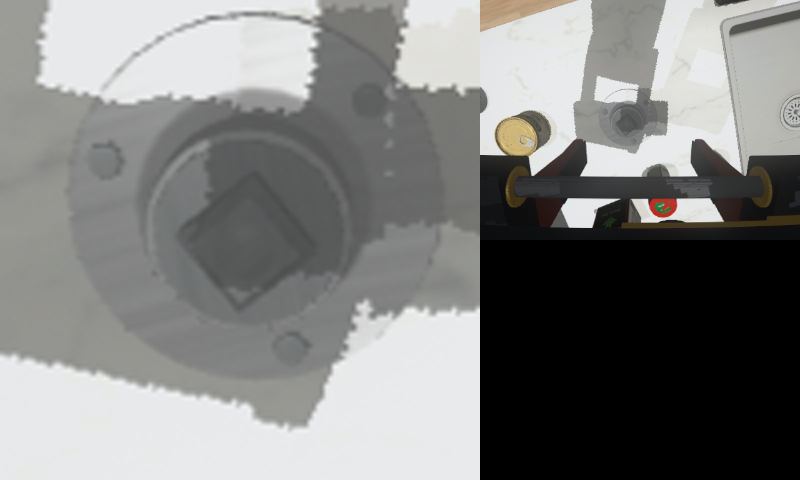

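The crop shows the bolt's square as a diamond, with corners at about (253,170), (316,246), (241,311) and (178,236) in crop pixels (4x, origin 173,139). It is partly in the gripper's shadow.

```bash
python3 - <<'E'
from h import *
z=np.load('w1.npz');a,T=z['a'],z['T']
g=cv2.cvtColor(a,cv2.COLOR_RGB2GRAY)
c=np.array([[253,170],[316,246],[241,311],[178,236]],float)/4-0.375+[173,139]
for cc in (c, cv2.cornerSubPix(g,c.astype(np.float32).reshape(-1,1,2),(3,3),(-1,-1),(3,30,.01)).reshape(-1,2).astype(float)):
    p=onplane('wrist',cc,55,T)[:,:2]; e=np.roll(p,-1,0)-p
    print(cc.round(1).tolist(),p.round(1).tolist(),'ctr',p.mean(0).round(1),'len',np.hypot(*e.T).round(1),'ang',(np.degrees(np.arctan2(e[:,1],e[:,0]))%90).round(1))
# washer circle / flange centre by depth
P=cloud('wrist',z['d'],T); r=np.hypot(P[...,0]-583,P[...,1]+307)
for lo,hi,R0 in ((40,50,32),(57,66,12)):
    m=(P[...,2]>lo)&(P[...,2]<hi)&(r<R0); q=P[m][:,:2]; ce,rad=cv2.minEnclosingCircle(q.astype(np.float32)); print(len(q),ce,rad,np.median(P[m][:,2]))
cv2.imwrite('pics/w1d.png',cv2.resize(cv2.createCLAHE(4,(4,4)).apply(g[160:240,190:280]),(630,560),interpolation=cv2.INTER_CUBIC))
E
```

```text
[[235.9, 181.1], [251.6, 200.1], [232.9, 216.4], [217.1, 197.6]] [[567.0, -300.7], [590.3, -290.3], [602.3, -313.6], [578.9, -323.9]] ctr [ 584.6 -307.1] len [25.5 26.2 25.6 26. ] ang [24.1 27.3 23.7 27.1]
[[236.3, 180.9], [252.4, 200.7], [232.1, 217.8], [216.3, 197.1]] [[566.9, -300.2], [591.1, -289.7], [603.6, -314.8], [578.1, -324.6]] ctr [ 584.9 -307.3] len [26.4 28.1 27.3 26.8] ang [23.6 26.6 20.9 24.8]
1408 (585.4818115234375, -307.8869323730469) 27.903549194335938 44.52067452197673
396 (583.0131225585938, -307.0834655761719) 11.914865493774414 60.00149385455927
```

View pics/w1d.png

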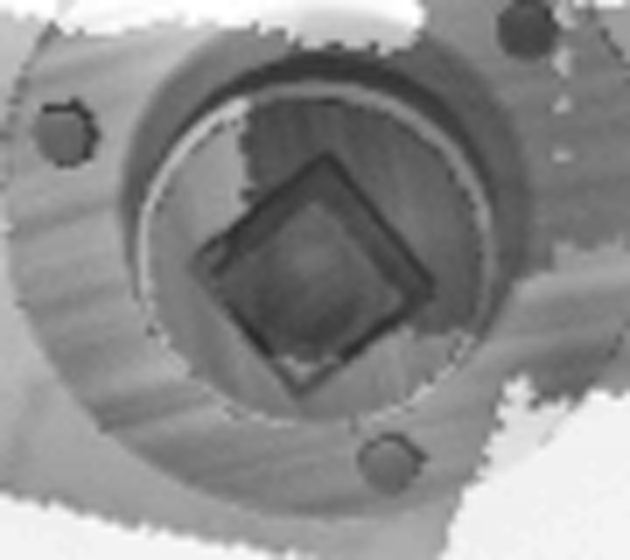

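The bolt's centre is at about (584.7,-307.2) and its angle is about 25° (mod 90). Now I'll move over the wrench and turn to line up with it.

Call:
arm_command(increments="0.45 0.45 0 0 0 0 1;0.9 0.9 0 0 0 0 1;0.9 0.9 0 0 0 0 1;0.9 0.9 0 0 0 0 1;0.9 0.9 0 0 0 0 1;0.9 0.9 0 0 0 0 1;0.9 0.9 0 0 0 0 1;0.9 0.9 0 0 0 0 1;0.45 0.45 0 0 0 0 1")

```text
t: 4.7
tcp_pos: [413.3, -17.7, 222.7]
eef_rot: [0.126, 0.992, 0.0, -0.0]
ft_force: [0.6, -0.8, 0.4]
width: 0.997
gripper_force: 0.0
```

Call:
arm_command(increments="0 0 0 0 0 1 1;0 0 0 0 0 1 1;0 0 0 0 0 1 1;0 0 0 0 0 1 1;0 0 0 0 0 1 1;0 0 0 0 0 1 1;0 0 0 0 0 1 1;0 0 0 0 0 1 1;0 0 0 0 0 1 1;0 0 0 0 0 1 1;0 0 0 0 0 1 1;0 0 0 0 0 1 1;0 0 0 0 0 1 1;0 0 0 0 0 1 1;0 0 0 0 0 1 1;0 0 0 0 0 1 1;0 0 0 0 0 1 1;0 0 0 0 0 1 1;0 0 0 0 0 1 1;0 0 0 0 0 0 1")

```text
t: 6.7
tcp_pos: [415.3, -19.6, 222.9]
eef_rot: [0.71, 0.704, 0.0, 0.0]
ft_force: [0.1, -0.2, 0.5]
width: 1.0
gripper_force: 0.0
```

Call:
arm_command(increments="0 0 0 0 0 0 1;0 0 0 0 0 0 1;0 0 0 0 0 0 1")

```text
t: 7.0
tcp_pos: [415.6, -19.9, 222.7]
eef_rot: [0.71, 0.704, 0.0, 0.0]
ft_force: [0.1, -0.1, 0.8]
width: 0.999
gripper_force: 0.0
```

```bash
python3 - <<'E'
from h import *
s=status.observe(); print(s['t'],s['tcp_pos'],s['eef_rot'],s['joint_velocities'].round(3))
a,d=cams.grab_frame('wrist'); T=T_wc('wrist',s); np.savez('w2.npz',a=a,d=d,T=T)
cv2.imwrite('pics/w2.png',cv2.resize(a[...,::-1],(800,600)))
P=cloud('wrist',d,T)
m=(P[...,2]>12)&(P[...,2]<32)&(P[...,1]<160)&(P[...,1]>-150)&(abs(P[...,0]-425)<40)&(a.max(2)<60)
n,l,st,ce=cv2.connectedComponentsWithStats(m.astype(np.uint8)); k=1+np.argmax(st[1:,4]); 
v,u=np.nonzero(l==k); p=onplane('wrist',np.c_[u,v],24,T)[:,:2]
c,wh,ang=cv2.minAreaRect(p.astype(np.float32)); print('black',st[k],c,wh,ang)
E
```

```text
7.0 [415.58181792 -19.90835704 222.71350308] [7.10069700e-01 7.04131395e-01 2.14155240e-05 9.90135124e-06] [-0.003  0.003 -0.     0.001 -0.001  0.004]
black [ 250  177   24   70 1193] (423.14129638671875, -64.8597412109375) (82.01309967041016, 25.011592864990234) 88.08072662353516
```

View pics/w2.png

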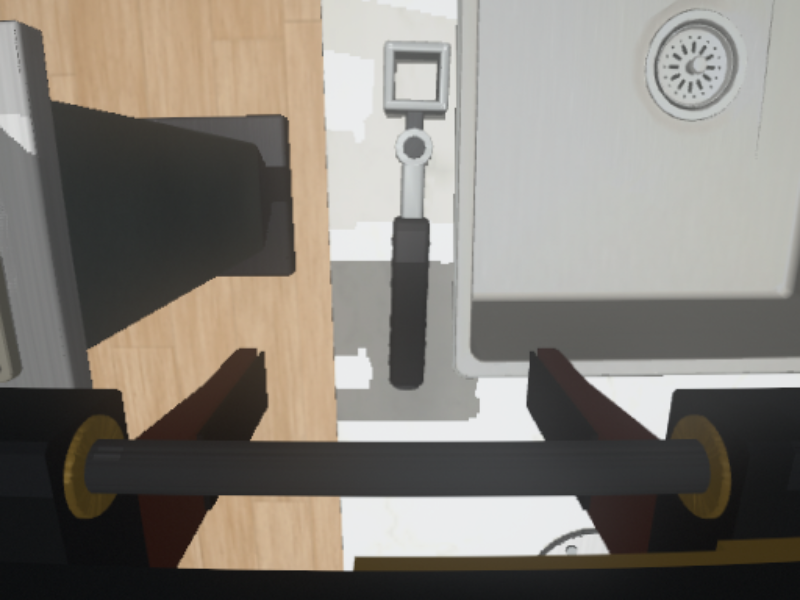

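The wrist view (800x600 scale) shows the wrench straight and nearly vertical. The ring is at (416,77), the pivot at (413,148), and the handle runs from (412,217) to (406,387).

```bash
python3 - <<'E'
from h import *
z=np.load('w2.npz');T=z['T']
k=lambda L:onplane('wrist',(np.array(L,float)+.5)/1.5625-.5,24,T)[:,:2]
hole=k([[395,52],[438,54],[437,103],[395,101]]); out=k([[384,42],[450,43],[446,114],[384,110]])
for n,p in (('hole',hole),('out',out)):
    e=np.roll(p,-1,0)-p; print(n,p.mean(0),np.hypot(*e.T),np.degrees(np.arctan2(e[:,1],e[:,0]))%90)
piv=k([[413.5,148]])[0]; print('piv',piv)
h=k([[393,217],[430,220],[424,387],[389,386]]); print('h',h.mean(0),h.round(1).tolist())
r=(hole.mean(0)+out.mean(0))/2; d=r-h.mean(0); print('ring-handle',np.hypot(*d),np.degrees(np.arctan2(d[1],d[0])), 'ring-piv',r-piv)
s=status.observe(); q=R.from_quat(s['eef_rot']).as_matrix(); print(q[:,0],q[:,1]); dd=np.r_[h.mean(0)-s['tcp_pos'][:2],0]; print('delta',dd, 'tool',q.T@dd/30)
E
```

```text
hole [429.31188465 108.04371698] [27.82276668 30.30060754 27.655293   30.25291689] [87.10638851 89.15243    86.99413848 89.4731706 ]
out [429.15236384 108.10242531] [42.51533516 43.96542006 41.01884279 41.98113163] [88.80633763 87.20604635 86.05588698 89.23753023]
piv [427.42291955  63.60325169]
h [424.0159641  -45.37072956] [[413.2, 17.9], [438.7, 15.6], [435.1, -108.0], [409.0, -107.0]]
ring-handle 153.53243403624148 88.05304014563717 ring-piv [ 1.8092047  44.46981945]
[8.72869118e-03 9.99961904e-01 7.11128494e-06] [ 9.99961903e-01 -8.72869158e-03  5.84980106e-05]
delta [  8.39662646 -25.41992879   0.        ] tool [-8.44855628e-01  2.87272976e-01  1.07968885e-05]
```

Call:
arm_command(increments="-0.42 0.14 0.4 0 0 0.36 0.2;-0.44 0.15 0.9 0 0 0 0.2;0 0 1 0 0 0 0.2;0 0 1 0 0 0 0.2;0 0 1 0 0 0 0.2;0 0 1 0 0 0 0.2;0 0 0.8 0 0 0 0.2;0 0 0.5 0 0 0 0.2;0 0 0.3 0 0 0 0.2;0 0 0.2 0 0 0 0.2;0 0 0.1 0 0 0 0.2;0 0 0 0 0 0 0.2;0 0 0 0 0 0 0.2", grip_force=50)

```text
t: 8.35
tcp_pos: [424.2, -46.1, 7.1]
eef_rot: [0.719, 0.695, 0.0, 0.0]
ft_force: [0.0, 0.3, 0.2]
width: 0.593
gripper_force: 0.0
```

Call:
arm_command(increments="0 0 0.15 0 0 0 0.2;0 0 0 0 0 0 0.2;0 0 0 0 0 0 -1;0 0 0 0 0 0 -1;0 0 0 0 0 0 -1;0 0 0 0 0 0 -1;0 0 0 0 0 0 -1;0 0 0 0 0 0 -1;0 0 0 0 0 0 -1;0 0 0 0 0 0 -1", grip_force=60)

```text
t: 9.35
tcp_pos: [423.9, -46.0, 2.2]
eef_rot: [0.719, 0.695, 0.0, 0.0]
ft_force: [0.7, 0.5, 1.9]
width: 0.289
gripper_force: 60.0
```

```bash
python3 - <<'E'
from h import *
s=status.observe(); print({k:np.round(v,3) for k,v in s.items()})
E
```

```text
{'t': np.float64(9.35), 'q': array([-0.136,  0.568,  2.161,  0.   ,  0.412, -0.101]), 'joint_velocities': array([ 0.001, -0.002,  0.001, -0.   ,  0.001,  0.001]), 'joint_torque': array([-7.7000e-02, -4.3166e+01, -8.3530e+00, -4.3000e-02,  7.0000e-03,
       -4.4000e-02]), 'tcp_pos': array([423.877, -46.01 ,   2.246]), 'eef_rot': array([0.719, 0.695, 0.   , 0.   ]), 'ft_force': array([0.722, 0.543, 1.936]), 'wrist_torque': array([-0.029,  0.089,  0.025]), 'gripper_force': np.float64(60.001), 'width': np.float64(0.289)}
```

Call:
arm_command(increments="0 0 -0.2 0 0 0 -1;0 0 -0.5 0 0 0 -1;0 0 -0.8 0 0 0 -1;0 0 -0.9 0 0 0 -1;0 0 -0.6 0 0 0 -1;0 0 -0.2 0 0 0 -1;0 0 0 0 0 0.5 -1;0 0 0 0 0 0.8 -1;0 0 0 0 0 1 -1;0 0 0 0 0 1 -1;0 0 0 0 0 1 -1;0 0 0 0 0 1 -1;0 0 0 0 0 1 -1;0 0 0 0 0 1 -1;0 0 0 0 0 1 -1;0 0 0 0 0 1 -1;0 0 0 0 0 1 -1;0 0 0 0 0 1 -1;0 0 0 0 0 1 -1;0 0 0 0 0 1 -1")

```text
t: 11.35
tcp_pos: [422.7, -45.9, 97.4]
eef_rot: [0.955, 0.298, -0.001, -0.0]
ft_force: [1.0, 0.4, -3.6]
width: 0.291
gripper_force: 60.0
```

Call:
arm_command(increments="0 0 0 0 0 1 -1;0 0 0 0 0 0.86 -1;0 0 0 0 0 0.6 -1;-0.1 0.3 0 0 0 0 -1;-0.2 0.5 0 0 0 0 -1;-0.3 0.75 0 0 0 0 -1;-0.35 0.9 0 0 0 0 -1;-0.35 0.9 0 0 0 0 -1;-0.35 0.9 0 0 0 0 -1;-0.35 0.9 0 0 0 0 -1;-0.35 0.9 0 0 0 0 -1;-0.35 0.9 0 0 0 0 -1;-0.35 0.9 0 0 0 0 -1;-0.35 0.9 0 0 0 0 -1;-0.3 0.8 0 0 0 0 -1;-0.23 0.5 0 0 0 0 -1;0 0 0 0 0 0 -1;0 0 0 0 0 0 -1;0 0 0 0 0 0 -1")

```text
t: 13.25
tcp_pos: [443.6, -367.9, 97.8]
eef_rot: [0.976, 0.217, -0.0, -0.001]
ft_force: [-0.0, 0.5, -3.7]
width: 0.29
gripper_force: 60.0
```

```bash
cat >> h.py <<'E'
def st():
    s=status.observe(); M=R.from_quat(s['eef_rot']).as_matrix()
    print('t',round(float(s['t']),2),'tcp',s['tcp_pos'].round(1),'yaw',np.degrees(np.arctan2(M[1,0],M[0,0])).round(2),'zax',M[:,2].round(3),'F',s['ft_force'].round(1),'M',s['wrist_torque'].round(2),'q',s['q'].round(2),'w',round(float(s['width']),3)); return s,M
E
python3 - <<'E'
from h import *
s,M=st()
a,d=cams.grab_frame('side'); P=cloud('side',d)
L=(P-s['tcp_pos'])@M  # tool coords
m=(L[...,0]>60)&(L[...,0]<185)&(abs(L[...,1])<30)&(P[...,2]>75)&(P[...,2]<150)
p=L[m]; 
for lo in range(60,185,15):
    k=p[(p[:,0]>=lo)&(p[:,0]<lo+15)]
    if len(k): print(lo,len(k),k.mean(0).round(1),np.median(-k[:,2]).round(1),k[:,1].min().round(0),k[:,1].max().round(0))
print(p[:,0].max())
v,u=np.nonzero(m);print(u.min(),u.max(),v.min(),v.max())
cv2.imwrite('pics/s2.png',cv2.resize(a[110:310,180:380,::-1],(600,600),interpolation=cv2.INTER_CUBIC))
E
```

```text
t 13.25 tcp [ 443.6 -367.9   97.8] yaw 25.03 zax [-0.001  0.001 -1.   ] F [-0.   0.5 -3.7] M [-0.12  0.35  0.03] q [-0.71  0.52  1.81  0.    0.8   0.42] w 0.29Traceback (most recent call last):
  File "<stdin>", line 10, in <module>
    return umr_maximum(a, axis, None, out, keepdims, initial, where)
ValueError: zero-size array to reduction operation maximum which has no identity
```

```bash
python3 - <<'E'
from h import *
s,M=st(); out=[]
for n in ('side','scene','wrist'):
    a,d=cams.grab_frame(n); T=T_wc(n,s); P=cloud(n,d,T); L=(P-s['tcp_pos'])@M
    m=(L[...,0]>40)&(L[...,0]<190)&(abs(L[...,1])<35)&(L[...,2]<12)&(L[...,2]>-45)&(d>0); print(n,m.sum())
    p=L[m]
    for lo in range(40,190,15):
        k=p[(p[:,0]>=lo)&(p[:,0]<lo+15)]
        if len(k): print(lo,len(k),np.median(k,0).round(1),k[:,1].min().round(0),k[:,1].max().round(0))
    r=np.linalg.inv(T)@np.r_[s['tcp_pos']+M@[154.5,0,-12],1]; print((r[:2]/r[2]*K(cams.camera_model(n))[0,0]+[256,195]).round(0))
    out.append(cv2.resize(a[...,::-1],(400,300)))
cv2.imwrite('pics/s2.png',np.vstack([np.hstack(out[:2]),np.hstack([out[2],out[2]*0])]))
E
```

```text
t 13.3 tcp [ 443.9 -367.9   97.9] yaw 25.04 zax [-0.001  0.001 -1.   ] F [ 0.1 -0.6 -3.6] M [-0.12  0.33 -0.01] q [-0.71  0.52  1.81  0.    0.8   0.42] w 0.292
side 0
[291. 173.]
scene 188
40 24 [ 48.1  -6.9 -18.2] -20.0 18.0
55 18 [ 62.2  -3.4 -17.5] -22.0 8.0
70 15 [ 77.9  -3.7 -15.9] -14.0 11.0
85 12 [ 92.3  -1.8 -16. ] -17.0 8.0
100 19 [107.3  -7.3 -16.9] -15.0 9.0
115 13 [120.6  -4.7 -16. ] -13.0 10.0
130 21 [138.3  -1.2 -16. ] -27.0 25.0
145 28 [151.5 -13.1 -13. ] -35.0 21.0
160 33 [166.5  -3.8 -14.9] -29.0 27.0
175 5 [176.2  -1.6 -19.8] -18.0 26.0
[268. 177.]
wrist 8410
40 2110 [ 47.6   0.2 -21.3] -13.0 14.0
55 1794 [ 61.3   0.2 -19.9] -13.0 13.0
70 1408 [ 77.6   0.4 -18.2] -7.0 8.0
85 1511 [ 92.5   0.6 -18.1] -8.0 9.0
100 1587 [105.    0.6 -18.5] -12.0 13.0
[ 255. -133.]
```

View pics/s2.png

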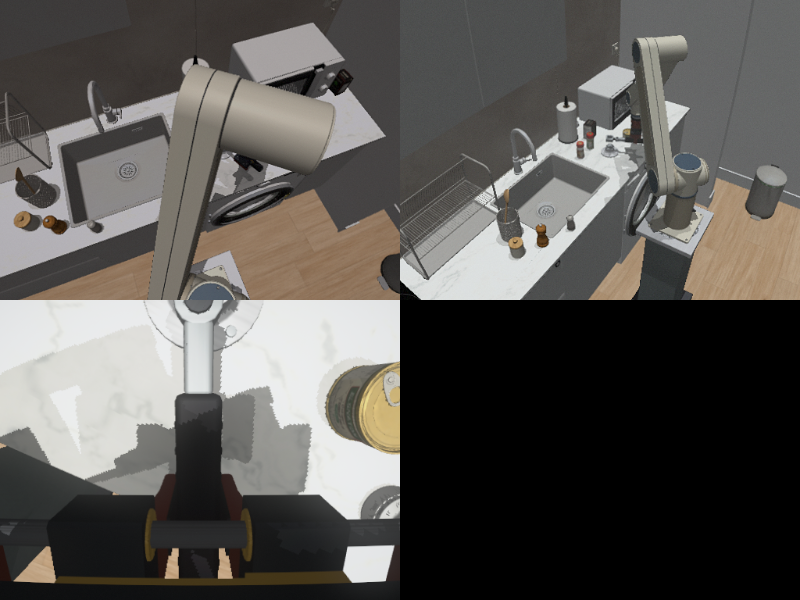

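The panels show the side view blocked by the arm, while the wrist view sees the handle, neck and pivot straight in the grip. Next I'll check for droop against the picture taken before the grasp, and for any shift along the handle.

```bash
python3 - <<'E'
from h import *
z=np.load('w2.npz'); P=cloud('wrist',z['d'],z['T']); o=np.array([423.9,-46.0]); a0=np.radians(88.05); e=np.array([np.cos(a0),np.sin(a0)]); n=np.array([e[1],-e[0]])
X0=np.dstack([(P[...,:2]-o)@e,(P[...,:2]-o)@n,P[...,2]])
s,M=st(); a,d=cams.grab_frame('wrist'); T=T_wc('wrist',s); P=cloud('wrist',d,T); L=(P-s['tcp_pos'])@M
X1=np.dstack([L[...,0],L[...,1],-L[...,2]])
for lo in range(35,115,10):
    r=[]
    for X,zl,zh in ((X0,5,30),(X1,3,30)):
        m=(X[...,0]>lo)&(X[...,0]<lo+10)&(abs(X[...,1])<20)&(X[...,2]>zl)&(X[...,2]<zh); r+= [m.sum(),np.median(X[m],0).round(1)]
    print(lo,r)
g=a.max(2).astype(int); c=[]
for u in range(240,268,3):
    col=g[60:180,u]; k=np.argmax(-np.diff(col)); c.append((u,60+k+.5))
print(c); p=onplane('wrist',c,s['tcp_pos'][2]+21.5,T); print(((p-s['tcp_pos'])@M)[:,0].round(1))
E
```

```text
t 13.45 tcp [ 444.3 -368.3   98.2] yaw 25.04 zax [-0.  0. -1.] F [-0.3 -0.2 -3.5] M [-0.11  0.32  0.03] q [-0.71  0.52  1.81  0.    0.8   0.42] w 0.294
35 [np.int64(212), array([39.9, -0.6, 23.6]), np.int64(1348), array([40.1,  0.2, 21.3])]
45 [np.int64(227), array([49.8, -0.8, 23.6]), np.int64(1425), array([50. ,  0.6, 21.3])]
55 [np.int64(203), array([59.4, -0.2, 22.9]), np.int64(1306), array([59.4,  0.2, 20.7])]
65 [np.int64(144), array([69.8, -0.5, 20.6]), np.int64(945), array([70. ,  0.2, 18.2])]
75 [np.int64(140), array([80.2, -0.6, 20.6]), np.int64(950), array([80. ,  0.6, 18.1])]
85 [np.int64(143), array([89.9, -0.1, 20.6]), np.int64(1004), array([90.1,  0.2, 18.1])]
95 [np.int64(158), array([100.6,  -0.2,  20.8]), np.int64(1295), array([101.1,   0.6,  18.1])]
105 [np.int64(233), array([110.1,   0.2,  22.7]), np.int64(781), array([107.1,   0.6,  19.2])]
[(240, np.float64(119.5)), (243, np.float64(119.5)), (246, np.float64(119.5)), (249, np.float64(119.5)), (252, np.float64(119.5)), (255, np.float64(119.5)), (258, np.float64(119.5)), (261, np.float64(119.5)), (264, np.float64(119.5)), (267, np.float64(119.5))]
[63.2 63.2 63.2 63.2 63.2 63.2 63.2 63.2 63.2 63.2]
```

There is no droop, and the ring sits at about 155 mm along tool x. I'll correct 4 mm, then descend to just above the bolt.

Call:
arm_command(increments="-0.065 0.12 0.3 0 0 0 -1;0 0 0.5 0 0 0 -1;0 0 0.2 0 0 0 -1;0 0 0 0 0 0 -1;0 0 0 0 0 0 -1;0 0 0 0 0 0 -1")

```text
t: 14.1
tcp_pos: [444.2, -373.3, 68.3]
eef_rot: [0.976, 0.216, 0.0, 0.0]
ft_force: [0.3, 0.2, -4.2]
width: 0.292
gripper_force: 60.0
```

```bash
python3 - <<'E'
from h import *
s,M=st(); r=s['tcp_pos']+M@[155,.3,0]; print(r, (np.array([584.7,-307.2,0])-r)@M)
E
```

```text
t 14.1 tcp [ 444.2 -373.3   68.3] yaw 24.98 zax [ 0. -0. -1.] F [ 0.3  0.2 -4.2] M [-0.09  0.3   0.02] q [-0.72  0.57  1.82  0.    0.75  0.42] w 0.292
[ 584.78581317 -308.16662722   68.33811937] [ 0.32083471 -0.93372867 68.33787754]
```

Call:
arm_command(increments="0.01 -0.03 0.07 0 0 0 -1;0 0 0.07 0 0 0 -1;0 0 0.07 0 0 0 -1;0 0 0.07 0 0 0 -1;0 0 0 0 0 0 -1;0 0 0 0 0 0 -1")

```text
t: 14.7
tcp_pos: [443.8, -372.2, 59.7]
eef_rot: [0.976, 0.216, -0.0, -0.0]
ft_force: [0.1, -0.9, -3.7]
width: 0.29
gripper_force: 60.0
```

Underside is at about 57.5 and nothing has touched yet. I'll keep going down in small steps.

Call:
arm_command(increments="0 0 0.05 0 0 0 -1;0 0 0.05 0 0 0 -1;0 0 0 0 0 0 -1;0 0 0 0 0 0 -1")

```text
t: 15.1
tcp_pos: [443.8, -372.2, 56.7]
eef_rot: [0.976, 0.216, -0.0, -0.0]
ft_force: [-0.3, 0.3, -4.5]
width: 0.294
gripper_force: 60.0
```

```bash
python3 - <<'E'
from h import *
st()
E
```

```text
t 15.1 tcp [ 443.8 -372.2   56.7] yaw 24.98 zax [-0.  0. -1.] F [-0.3  0.3 -4.5] M [-0.16  0.34 -0.07] q [-0.72  0.59  1.82  0.    0.73  0.42] w 0.294
```

Call:
arm_command(increments="0 0 0.05 0 0 0 -1;0 0 0.05 0 0 0 -1;0 0 0 0 0 0 -1;0 0 0 0 0 0 -1")

```text
t: 15.5
tcp_pos: [443.8, -372.2, 53.7]
eef_rot: [0.976, 0.216, -0.0, -0.0]
ft_force: [0.2, -0.2, -3.7]
width: 0.29
gripper_force: 60.0
```

```bash
python3 - <<'E'
from h import *
st()
E
```

```text
t 15.5 tcp [ 443.8 -372.2   53.7] yaw 24.98 zax [-0.  0. -1.] F [ 0.2 -0.2 -3.7] M [-0.09  0.39  0.04] q [-0.72  0.6   1.82 -0.    0.72  0.42] w 0.29
```

Call:
arm_command(increments="0 0 0.05 0 0 0 -1;0 0 0.05 0 0 0 -1;0 0 0.04 0 0 0 -1;0 0 0 0 0 0 -1;0 0 0 0 0 0 -1")

```text
t: 16.0
tcp_pos: [443.8, -372.2, 49.5]
eef_rot: [0.976, 0.216, -0.0, -0.0]
ft_force: [-0.2, -1.1, -3.3]
width: 0.291
gripper_force: 60.0
```

Call:
arm_command(increments="0 0 0.03 0 0 0 -1;0 0 0 0 0 0 -1")

```text
t: 16.2
tcp_pos: [443.9, -372.2, 48.7]
eef_rot: [0.976, 0.216, -0.0, 0.0]
ft_force: [0.1, -1.0, -4.1]
width: 0.293
gripper_force: 60.0
```

Call:
arm_command(increments="0 0 0.03 0 0 0 -1;0 0 0 0 0 0 -1")

```text
t: 16.4
tcp_pos: [443.9, -372.2, 47.7]
eef_rot: [0.976, 0.216, 0.0, 0.0]
ft_force: [0.1, 0.5, -3.2]
width: 0.288
gripper_force: 60.0
```

Call:
arm_command(increments="0 0 0.02 0 0 0 -1;0 0 0 0 0 0 -1")

```text
t: 16.6
tcp_pos: [443.9, -372.3, 47.2]
eef_rot: [0.976, 0.216, 0.0, 0.0]
ft_force: [-0.8, -0.3, -1.5]
width: 0.287
gripper_force: 60.0
```

Call:
arm_command(increments="0 0 0.02 0 0 0 -1;0 0 0 0 0 0 -1")

```text
t: 16.8
tcp_pos: [443.9, -372.4, 46.7]
eef_rot: [0.976, 0.216, 0.0, 0.0]
ft_force: [-0.4, -0.7, 0.1]
width: 0.292
gripper_force: 60.0
```

The force rose by about 4 N as the ring reached the washer, so it is fully down. Now I'll turn clockwise about the bolt.

Call:
arm_command(increments="0.001 -0.09 0 0 0 0.25 -1;0.002 -0.14 0 0 0 0.4 -1;0.002 -0.14 0 0 0 0.4 -1;0.002 -0.14 0 0 0 0.4 -1;0.002 -0.14 0 0 0 0.4 -1;0.001 -0.09 0 0 0 0.25 -1;0 0 0 0 0 0 -1")

```text
t: 17.5
tcp_pos: [435.9, -351.4, 46.7]
eef_rot: [0.99, 0.144, 0.0, 0.0]
ft_force: [-2.7, -1.4, 0.4]
width: 0.292
gripper_force: 60.0
```

```bash
cat >> h.py <<'E'
def fy():
    s,M=st(); F=s['ft_force']; r=s['tcp_pos']+M@[155,.3,0]
    print('F tool',(F@M).round(2),'Mz',round(float(s['wrist_torque'][2]),2),'ring',r.round(1))
E
python3 -c "
from h import *
fy()"
```

```text
t 17.5 tcp [ 435.9 -351.4   46.7] yaw 16.55 zax [ 0. -0. -1.] F [-2.7 -1.4  0.4] M [-0.19  0.31 -0.13] q [-0.7   0.59  1.87 -0.    0.69  0.58] w 0.292
F tool [-2.95  0.55 -0.36] Mz -0.13 ring [ 584.6 -307.5   46.7]
```

Call:
arm_command(increments="0.002 -0.09 0 0 0 0.25 -1;0.002 -0.09 0 0 0 0.25 -1;0.002 -0.09 0 0 0 0.25 -1;0 0 0 0 0 0 -1")

```text
t: 17.9
tcp_pos: [433.8, -343.4, 46.6]
eef_rot: [0.993, 0.118, -0.0, -0.0]
ft_force: [-3.5, -3.3, 0.3]
width: 0.295
gripper_force: 60.0
```

```bash
python3 -c "
from h import *
fy()"
```

```text
t 17.9 tcp [ 433.8 -343.4   46.6] yaw 13.53 zax [-0.  0. -1.] F [-3.5 -3.3  0.3] M [-0.46  0.59 -0.09] q [-0.69  0.58  1.88 -0.    0.68  0.64] w 0.295
F tool [-4.22  2.42 -0.32] Mz -0.09 ring [ 584.5 -307.5   46.6]
```

Call:
arm_command(increments="-0.01 -0.09 0 0 0 0.25 -1;-0.01 -0.09 0 0 0 0.25 -1;0 -0.09 0 0 0 0.25 -1;0.002 -0.09 0 0 0 0.25 -1;0.002 -0.09 0 0 0 0.25 -1;0 0 0 0 0 0 -1")

```text
t: 18.5
tcp_pos: [431.1, -330.3, 46.7]
eef_rot: [0.997, 0.074, 0.0, 0.0]
ft_force: [-1.1, -1.8, -0.9]
width: 0.292
gripper_force: 60.0
```

```bash
python3 -c "
from h import *
fy()"
```

```text
t 18.5 tcp [ 431.1 -330.3   46.7] yaw 8.54 zax [ 0. -0. -1.] F [-1.1 -1.8 -0.9] M [-0.23 -0.04 -0.06] q [-0.68  0.57  1.91  0.    0.66  0.75] w 0.292
F tool [-1.37  1.62  0.85] Mz -0.06 ring [ 584.4 -307.5   46.7]
```

Call:
arm_command(increments="0.002 -0.09 0 0 0 0.25 -1;0.002 -0.09 0 0 0 0.25 -1;0.002 -0.09 0 0 0 0.25 -1;0 0 0 0 0 0 -1")

```text
t: 18.9
tcp_pos: [430.1, -322.2, 46.6]
eef_rot: [0.999, 0.048, 0.0, 0.0]
ft_force: [-0.2, -1.8, -0.3]
width: 0.295
gripper_force: 60.0
```

Call:
arm_command(increments="0.002 -0.09 0 0 0 0.25 -1;0.002 -0.09 0 0 0 0.25 -1;0 0 0 0 0 0 -1")

```text
t: 19.2
tcp_pos: [429.6, -316.8, 46.6]
eef_rot: [1.0, 0.031, 0.0, -0.0]
ft_force: [-0.1, -1.8, -0.3]
width: 0.293
gripper_force: 60.0
```

Call:
arm_command(increments="0.002 -0.09 0 0 0 0.25 -1;0.002 -0.09 0 0 0 0.25 -1;0 0 0 0 0 0 -1")

```text
t: 19.5
tcp_pos: [429.4, -311.3, 46.6]
eef_rot: [1.0, 0.013, -0.0, -0.0]
ft_force: [-0.2, -1.1, -0.0]
width: 0.291
gripper_force: 60.0
```

Call:
arm_command(increments="0.002 -0.09 0 0 0 0.25 -1;0.002 -0.09 0 0 0 0.25 -1;0 0 0 0 0 0 -1")

```text
t: 19.8
tcp_pos: [429.3, -305.9, 46.5]
eef_rot: [1.0, -0.004, -0.0, -0.0]
ft_force: [-1.4, -1.7, 0.7]
width: 0.291
gripper_force: 60.0
```

Call:
arm_command(increments="0.002 -0.09 0 0 0 0.25 -1;0.002 -0.09 0 0 0 0.25 -1;0 0 0 0 0 0 -1")

```text
t: 20.1
tcp_pos: [429.5, -300.5, 46.6]
eef_rot: [1.0, -0.021, -0.0, -0.0]
ft_force: [-1.5, -1.5, 1.1]
width: 0.293
gripper_force: 60.0
```

Call:
arm_command(increments="0.002 -0.09 0 0 0 0.25 -1;0.002 -0.09 0 0 0 0.25 -1;0 0 0 0 0 0 -1")

```text
t: 20.4
tcp_pos: [429.8, -295.1, 46.5]
eef_rot: [0.999, -0.039, -0.0, -0.0]
ft_force: [-1.3, -0.5, 0.9]
width: 0.295
gripper_force: 60.0
```

Call:
arm_command(increments="0.002 -0.09 0 0 0 0.25 -1;0.002 -0.09 0 0 0 0.25 -1;0 0 0 0 0 0 -1")

```text
t: 20.7
tcp_pos: [430.3, -289.7, 46.5]
eef_rot: [0.998, -0.056, -0.0, -0.0]
ft_force: [-3.4, -1.6, 0.9]
width: 0.294
gripper_force: 60.0
```

Call:
arm_command(increments="-0.008 -0.09 0 0 0 0.25 -1;-0.008 -0.09 0 0 0 0.25 -1;0 0 0 0 0 0 -1")

```text
t: 21.0
tcp_pos: [431.0, -284.4, 46.6]
eef_rot: [0.997, -0.074, 0.0, 0.0]
ft_force: [-0.9, -1.3, -0.7]
width: 0.293
gripper_force: 60.0
```

Call:
arm_command(increments="0.002 -0.09 0 0 0 0.25 -1;0.002 -0.09 0 0 0 0.25 -1;0 0 0 0 0 0 -1")

```text
t: 21.3
tcp_pos: [431.9, -279.1, 46.6]
eef_rot: [0.996, -0.091, 0.0, -0.0]
ft_force: [-0.7, -0.4, -0.2]
width: 0.291
gripper_force: 60.0
```

```bash
python3 -c "
from h import *
fy()"
```

```text
t 21.3 tcp [ 431.9 -279.1   46.6] yaw -10.46 zax [ 0.  0. -1.] F [-0.7 -0.4 -0.2] M [-0.05 -0.02  0.12] q [-0.6   0.54  1.97  0.    0.63  1.16] w 0.291
F tool [-0.6  0.5  0.2] Mz 0.12 ring [ 584.3 -307.5   46.6]
```

Call:
arm_command(increments="0.002 -0.09 0 0 0 0.25 -1;0.002 -0.09 0 0 0 0.25 -1;0 0 0 0 0 0 -1")

```text
t: 21.6
tcp_pos: [433.0, -273.8, 46.6]
eef_rot: [0.994, -0.109, 0.0, -0.0]
ft_force: [-1.2, 0.1, -0.4]
width: 0.296
gripper_force: 60.0
```

Call:
arm_command(increments="0.002 -0.09 0 0 0 0.25 -1;0.002 -0.09 0 0 0 0.25 -1;0 0 0 0 0 0 -1")

```text
t: 21.9
tcp_pos: [434.2, -268.5, 46.6]
eef_rot: [0.992, -0.126, -0.0, -0.0]
ft_force: [-1.6, 0.1, -0.1]
width: 0.293
gripper_force: 60.0
```

```bash
python3 -c "
from h import *
fy()"
```

```text
t 21.9 tcp [ 434.2 -268.5   46.6] yaw -14.46 zax [-0.  0. -1.] F [-1.6  0.1 -0.1] M [-0.07  0.08  0.2 ] q [-0.58  0.54  1.98  0.    0.62  1.25] w 0.293
F tool [-1.6   0.29  0.12] Mz 0.2 ring [ 584.2 -307.5   46.6]
```

Call:
arm_command(increments="0.002 -0.1 0 0 0 0.25 -1;0.002 -0.1 0 0 0 0.25 -1;0 0 0 0 0 0 -1")

```text
t: 22.2
tcp_pos: [435.8, -262.9, 46.6]
eef_rot: [0.99, -0.143, -0.0, 0.0]
ft_force: [-3.0, -0.9, 0.7]
width: 0.291
gripper_force: 60.0
```

```bash
python3 -c "
from h import *
fy()"
```

```text
t 22.2 tcp [ 435.8 -262.9   46.6] yaw -16.46 zax [-0. -0. -1.] F [-3.  -0.9  0.7] M [-0.41  0.33 -0.  ] q [-0.57  0.54  1.98 -0.    0.62  1.29] w 0.291
F tool [-2.58  1.72 -0.7 ] Mz -0.0 ring [ 584.4 -307.2   46.5]
```

Call:
arm_command(increments="-0.006 -0.09 0 0 0 0.25 -1;-0.006 -0.09 0 0 0 0.25 -1;0 0 0 0 0 0 -1")

```text
t: 22.5
tcp_pos: [437.3, -258.3, 46.7]
eef_rot: [0.987, -0.16, 0.0, 0.001]
ft_force: [-3.0, -6.3, -0.1]
width: 0.292
gripper_force: 60.0
```

```bash
python3 -c "
from h import *
fy()"
```

```text
t 22.5 tcp [ 437.3 -258.3   46.7] yaw -18.43 zax [ 0.    -0.001 -1.   ] F [-3.  -6.3 -0.1] M [-1.04  0.51  0.35] q [-0.56  0.54  1.98 -0.    0.62  1.34] w 0.292
F tool [-0.9   6.93  0.11] Mz 0.35 ring [ 584.2 -307.6   46.8]
```

It is coming up tight: 6.9 N sideways plus a 0.35 N m twist. From here I'll turn about the pivot in 1° steps.

Call:
arm_command(increments="0 -0.07 0 0 0 0.25 -1;0 0 0 0 0 0 -1")

```text
t: 22.7
tcp_pos: [437.9, -256.4, 46.7]
eef_rot: [0.986, -0.169, 0.0, 0.001]
ft_force: [-2.6, -6.5, -0.4]
width: 0.29
gripper_force: 60.1
```

```bash
python3 -c "
from h import *
fy()"
```

```text
t 22.7 tcp [ 437.9 -256.4   46.7] yaw -19.4 zax [ 0.    -0.001 -1.   ] F [-2.6 -6.5 -0.4] M [-1.02  0.49  0.56] q [-0.55  0.54  1.98 -0.    0.62  1.36] w 0.29
F tool [-0.26  6.96  0.37] Mz 0.56 ring [ 584.  -308.1   46.8]
```

Call:
arm_command(increments="0 -0.07 0 0 0 0.25 -1;0 0 0 0 0 0 -1")

```text
t: 22.9
tcp_pos: [438.6, -254.4, 46.6]
eef_rot: [0.984, -0.177, 0.0, 0.001]
ft_force: [-3.3, -5.3, 0.4]
width: 0.292
gripper_force: 60.1
```

```bash
python3 -c "
from h import *
fy()"
```

```text
t 22.9 tcp [ 438.6 -254.4   46.6] yaw -20.4 zax [ 0.    -0.001 -1.   ] F [-3.3 -5.3  0.4] M [-1.11  0.48  0.48] q [-0.55  0.54  1.98 -0.    0.62  1.38] w 0.292
F tool [-1.29  6.14 -0.4 ] Mz 0.48 ring [ 583.8 -308.7   46.7]
```

Call:
arm_command(increments="0 -0.07 0 0 0 0.25 -1;0 0 0 0 0 0 -1")

```text
t: 23.1
tcp_pos: [439.3, -252.5, 46.7]
eef_rot: [0.983, -0.186, 0.0, 0.001]
ft_force: [-4.0, -6.7, -0.3]
width: 0.291
gripper_force: 60.0
```

```bash
python3 -c "
from h import *
fy()"
```

```text
t 23.1 tcp [ 439.3 -252.5   46.7] yaw -21.41 zax [ 0.    -0.001 -1.   ] F [-4.  -6.7 -0.3] M [-1.16  0.52  0.47] q [-0.54  0.54  1.99 -0.    0.62  1.4 ] w 0.291
F tool [-1.31  7.72  0.29] Mz 0.47 ring [ 583.5 -309.3   46.8]
```

Call:
arm_command(increments="0.001 -0.065 0 0 0 0.25 -1;0.001 -0.065 0 0 0 0.25 -1;0.001 -0.065 0 0 0 0.25 -1;0.001 -0.065 0 0 0 0.25 -1;0 0 0 0 0 0 -1")

```text
t: 23.6
tcp_pos: [442.4, -245.3, 46.6]
eef_rot: [0.975, -0.22, 0.0, 0.001]
ft_force: [-4.3, -6.2, -0.3]
width: 0.293
gripper_force: 60.0
```

```bash
cat > n.py <<'E'
from h import *
fy(); s,M=st()
a,d=cams.grab_frame('wrist'); T=T_wc('wrist',s); P=cloud('wrist',d,T); L=(P-s['tcp_pos'])@M
X=np.dstack([L[...,0],L[...,1],-L[...,2]])
for lo in range(35,125,10):
    m=(X[...,0]>lo)&(X[...,0]<lo+10)&(abs(X[...,1])<20)&(X[...,2]>3)&(X[...,2]<30); q=X[m]
    if len(q): print(lo,len(q),np.median(q,0).round(1),((q[:,1].min()+q[:,1].max())/2).round(1))
cv2.imwrite('pics/n.png',a[:200,:,::-1])
E
python3 n.py
```

```text
t 23.6 tcp [ 442.4 -245.3   46.6] yaw -25.42 zax [ 0.    -0.001 -1.   ] F [-4.3 -6.2 -0.3] M [-1.16  0.52  0.34] q [-0.53  0.54  1.99 -0.    0.62  1.49] w 0.293
F tool [-1.19  7.47  0.32] Mz 0.34 ring [ 582.3 -312.1   46.7]
t 23.6 tcp [ 442.4 -245.3   46.6] yaw -25.42 zax [ 0.    -0.001 -1.   ] F [-4.3 -6.2 -0.3] M [-1.16  0.52  0.34] q [-0.53  0.54  1.99 -0.    0.62  1.49] w 0.293
35 1341 [40.   0.1 21.6] 0.3
45 1452 [50.   0.1 21.6] 0.1
55 1338 [59.6  0.1 21.2] 0.1
65 935 [70.   0.1 18.5] -0.1
75 954 [80.   0.1 18.7] -0.1
85 1027 [90.1  0.1 18.7] -0.1
95 1263 [1.012e+02 1.000e-01 1.880e+01] 0.0
105 845 [107.3   0.2  19.8] -0.0
```

Call:
arm_command(increments="0.001 -0.065 0 0 0 0.25 -1;0.001 -0.065 0 0 0 0.25 -1;0.001 -0.065 0 0 0 0.25 -1;0.001 -0.065 0 0 0 0.25 -1;0.001 -0.032 0 0 0 0.13 -1;0 0 0 0 0 0 -1")

```text
t: 24.25
tcp_pos: [446.4, -237.5, 46.6]
eef_rot: [0.966, -0.258, 0.0, 0.0]
ft_force: [-4.1, -5.9, -0.1]
width: 0.293
gripper_force: 60.0
```

```bash
python3 n.py
```

```text
t 24.25 tcp [ 446.4 -237.5   46.6] yaw -29.94 zax [-0.    -0.001 -1.   ] F [-4.1 -5.9 -0.1] M [-1.14  0.54  0.37] q [-0.51  0.54  1.99 -0.    0.62  1.58] w 0.293
F tool [-0.63  7.21  0.14] Mz 0.37 ring [ 580.6 -315.1   46.6]
t 24.25 tcp [ 446.4 -237.5   46.6] yaw -29.94 zax [-0.    -0.001 -1.   ] F [-4.1 -5.9 -0.1] M [-1.14  0.54  0.37] q [-0.51  0.54  1.99 -0.    0.62  1.58] w 0.293
35 1353 [40.   0.1 21.6] 0.0
45 1457 [50.   0.1 21.6] 0.1
55 1341 [59.5  0.1 21.1] 0.1
65 935 [70.   0.1 18.6] -0.1
75 955 [80.1  0.1 18.7] 0.0
85 1023 [90.1  0.1 18.7] -0.1
95 1260 [1.012e+02 1.000e-01 1.890e+01] -0.0
105 853 [1.072e+02 1.000e-01 1.970e+01] -0.1
```

The wrench tripped at about 10.7° of bend, and the torque has fallen to about 1.16 N m. I'll stop there and let off the load by turning back about the bolt.

Call:
arm_command(increments="0.005 0.09 0 0 0 -0.25 -1;0.005 0.09 0 0 0 -0.25 -1;0.005 0.09 0 0 0 -0.25 -1;0 0 0 0 0 0 -1;0 0 0 0 0 0 -1")

```text
t: 24.8
tcp_pos: [443.1, -244.4, 46.6]
eef_rot: [0.972, -0.233, 0.0, -0.0]
ft_force: [-0.6, -0.9, 0.2]
width: 0.289
gripper_force: 60.0
```

```bash
python3 -c "
from h import *
fy()"
```

```text
t 24.8 tcp [ 443.1 -244.4   46.6] yaw -26.96 zax [ 0. -0. -1.] F [-0.6 -0.9  0.2] M [-0.11 -0.08  0.1 ] q [-0.53  0.54  1.99  0.    0.62  1.51] w 0.289
F tool [-0.08  1.08 -0.19] Mz 0.1 ring [ 581.1 -315.    46.7]
```

Call:
arm_command(increments="0.005 0.09 0 0 0 -0.25 -1;0.005 0.09 0 0 0 -0.25 -1;0.005 0.09 0 0 0 -0.25 -1;0 0 0 0 0 0 -1;0 0 0 0 0 0 -1")

```text
t: 25.3
tcp_pos: [439.9, -251.9, 46.6]
eef_rot: [0.978, -0.208, 0.0, 0.0]
ft_force: [0.3, -0.0, -0.4]
width: 0.289
gripper_force: 60.0
```

```bash
python3 -c "
from h import *
fy()"
```

```text
t 25.3 tcp [ 439.9 -251.9   46.6] yaw -23.95 zax [ 0. -0. -1.] F [ 0.3 -0.  -0.4] M [-0.03 -0.22  0.06] q [-0.54  0.54  1.98  0.    0.62  1.45] w 0.289
F tool [ 0.29 -0.1   0.43] Mz 0.06 ring [ 581.4 -315.1   46.6]
```

Unloaded. Lifting in small steps with the force watched.

Call:
arm_command(increments="0 0 -0.05 0 0 0 -1;0 0 -0.05 0 0 0 -1;0 0 -0.05 0 0 0 -1;0 0 0 0 0 0 -1")

```text
t: 25.7
tcp_pos: [439.7, -251.7, 51.1]
eef_rot: [0.978, -0.207, -0.0, -0.0]
ft_force: [1.4, -0.7, -3.8]
width: 0.288
gripper_force: 60.0
```

```bash
python3 n.py
```

```text
t 25.7 tcp [ 439.7 -251.7   51.1] yaw -23.94 zax [-0.  0. -1.] F [ 1.4 -0.7 -3.8] M [ 0.02  0.12 -0.02] q [-0.54  0.53  1.98 -0.    0.63  1.45] w 0.288
F tool [1.57 0.04 3.82] Mz -0.02 ring [ 581.2 -314.9   51. ]
t 25.7 tcp [ 439.7 -251.7   51.1] yaw -23.94 zax [-0.  0. -1.] F [ 1.4 -0.7 -3.8] M [ 0.02  0.12 -0.02] q [-0.54  0.53  1.98 -0.    0.63  1.45] w 0.288
35 1346 [40.1  0.1 21.3] 0.3
45 1427 [50.   0.5 21.3] 0.3
55 1332 [59.7  0.1 20.7] 0.1
65 946 [70.   0.1 18.1] 0.4
75 951 [80.   0.1 18.1] 0.4
85 1003 [90.1  0.1 18.1] 0.1
95 1253 [101.2   0.6  18.2] 0.5
105 869 [107.4   0.5  19. ] 0.4
```

Call:
arm_command(increments="-0.02 0 -0.05 0 0 0 -1;0 0 -0.05 0 0 0 -1;0 0 -0.05 0 0 0 -1;0 0 -0.06 0 0 0 -1;0 0 0 0 0 0 -1")

```text
t: 26.25
tcp_pos: [439.1, -251.5, 57.6]
eef_rot: [0.978, -0.207, -0.0, -0.0]
ft_force: [1.0, -1.6, -2.9]
width: 0.292
gripper_force: 60.0
```

Call:
arm_command(increments="0 0 -0.08 0 0 0 -1;0 0 -0.08 0 0 0 -1;0 0 -0.1 0 0 0 -1;0 0 -0.2 0 0 0 -1;0 0 -0.3 0 0 0 -1;0 0 -0.3 0 0 0 -1;0 0 0 0 0 0 -1;0 0 0 0 0 0 -1")

```text
t: 27.05
tcp_pos: [439.5, -251.7, 89.7]
eef_rot: [0.978, -0.207, 0.001, 0.0]
ft_force: [-0.3, 0.0, -4.4]
width: 0.291
gripper_force: 60.0
```

```bash
python3 n.py; python3 - <<'E'
from h import *
P=cloud('side',np.load('side0.npz')['d'],np.load('side0.npz')['T'])
for x in range(340,560,20):
  print(x,[int(np.median(P[...,2][(abs(P[...,0]-x)<10)&(abs(P[...,1]-y)<15)]).round()) if ((abs(P[...,0]-x)<10)&(abs(P[...,1]-y)<15)).any() else None for y in range(-480,60,30)])
E
```

```text
t 27.05 tcp [ 439.5 -251.7   89.7] yaw -23.94 zax [ 0.001 -0.001 -1.   ] F [-0.3  0.  -4.4] M [ 0.11  0.31 -0.02] q [-0.54  0.46  1.97 -0.    0.71  1.45] w 0.291
F tool [-0.3   0.11  4.42] Mz -0.02 ring [ 581.1 -314.9   89.9]
t 27.05 tcp [ 439.5 -251.7   89.7] yaw -23.94 zax [ 0.001 -0.001 -1.   ] F [-0.3  0.  -4.4] M [ 0.11  0.31 -0.02] q [-0.54  0.46  1.97 -0.    0.71  1.45] w 0.291
35 1331 [40.   0.1 21.3] 0.3
45 1433 [50.   0.5 21.3] 0.3
55 1323 [59.7  0.1 20.8] 0.4
65 949 [70.   0.1 18.1] 0.4
75 944 [80.   0.3 18.2] 0.4
85 1003 [90.2  0.5 18.1] 0.3
95 1256 [101.1   0.6  18.2] 0.6
105 871 [107.4   0.5  19.1] 0.5
340 [-899, -902, -897, -903, -901, -902, -902, -900, -906, -903, -902, -902, -901, -905, -902, -903, -898, -902]
360 [-191, -193, -196, -197, -207, -217, -250, -285, -322, -376, -395, -15, -12, -13, -16, -17, -15, -14]
380 [-181, -174, -177, -185, -194, -209, -226, -246, -271, -308, -349, -3, -2, -2, -2, -3, -2, -2]
400 [-2, -3, -129, -140, -157, -153, -154, -170, -194, -247, -316, -313, -322, -291, -304, -310, -310, -313]
420 [-4, -3, -3, -3, -2, 0, -1, -1, -1, -1, -2, -1, 0, 23, 22, 22, 22, 13]
440 [0, -1, -2, -1, -2, -1, -1, -1, 0, -1, -1, 0, 0, 0, 1, 18, 20, 0]
460 [-1, 0, -1, 0, -2, -1, -1, -1, -1, -1, 0, 0, 0, 1, 1, 1, 1, 1]
480 [-1, -1, -1, 0, -1, -1, -1, -1, -2, 0, -1, 0, 0, 2, -1, 0, 0, 0]
500 [0, -1, -1, 0, -1, -1, -1, 0, -1, 0, 0, 0, 0, 1, None, None, None, None]
520 [6, -1, 0, -1, -1, -1, -1, 0, -2, -1, -1, -1, 0, -30, None, None, None, None]
540 [51, 3, -1, 0, 0, 8, 8, 0, 0, 0, -1, -1, 0, -66, -190, -191, -190, -190]
```

The wrench is off the bolt and still bent. The free worktop is the strip around (450,-300) to (480,-140), so I'll turn to yaw 75° and move there.

Call:
arm_command(increments="0 0 0 0 0 -0.4 -1;0 0 0 0 0 -0.8 -1;0 0 0 0 0 -1 -1;0 0 0 0 0 -1 -1;0 0 0 0 0 -1 -1;0 0 0 0 0 -1 -1;0 0 0 0 0 -1 -1;0 0 0 0 0 -1 -1;0 0 0 0 0 -1 -1;0 0 0 0 0 -1 -1;0 0 0 0 0 -1 -1;0 0 0 0 0 -1 -1;0 0 0 0 0 -1 -1;0 0 0 0 0 -1 -1;0 0 0 0 0 -1 -1;0 0 0 0 0 -1 -1;0 0 0 0 0 -1 -1;0 0 0 0 0 -1 -1;0 0 0 0 0 -1 -1;0 0 0 0 0 -1 -1")

```text
t: 29.1
tcp_pos: [439.1, -251.6, 88.8]
eef_rot: [0.895, 0.447, -0.0, -0.0]
ft_force: [-0.6, -0.1, -2.9]
width: 0.293
gripper_force: 60.0
```

Call:
arm_command(increments="0 0 0 0 0 -1 -1;0 0 0 0 0 -1 -1;0 0 0 0 0 -1 -1;0 0 0 0 0 -1 -1;0 0 0 0 0 -0.9 -1;0 0 0 0 0 -0.4 -1;-0.3 0.15 0 0 0 0 -1;-0.45 0.25 0 0 0 0 -1;-0.45 0.25 0 0 0 0 -1;-0.26 0.1 0 0 0 0 -1;0 0 0.3 0 0 0 -1;0 0 0.6 0 0 0 -1;0 0 0.7 0 0 0 -1;0 0 0.6 0 0 0 -1;0 0 0.3 0 0 0 -1;0 0 0.1 0 0 0 -1;0 0 0 0 0 0 -1;0 0 0 0 0 0 -1")

```text
t: 30.9
tcp_pos: [449.3, -300.1, 11.7]
eef_rot: [0.798, 0.602, 0.0, 0.0]
ft_force: [-0.2, -0.8, -3.7]
width: 0.293
gripper_force: 60.0
```

```bash
python3 -c "
from h import *
fy()"
```

```text
t 30.9 tcp [ 449.3 -300.1   11.7] yaw 74.06 zax [ 0.001 -0.001 -1.   ] F [-0.2 -0.8 -3.7] M [-0.3   0.12  0.02] q [-0.61  0.63  1.92  0.    0.59 -0.33] w 0.293
F tool [-0.82 -0.    3.72] Mz 0.02 ring [ 492.1 -151.2   11.7]
```

Call:
arm_command(increments="0 0 0.1 0 0 0 -1;0 0 0.1 0 0 0 -1;0 0 0.06 0 0 0 -1;0 0 0 0 0 0 -1;0 0 0 0 0 0 -1")

```text
t: 31.4
tcp_pos: [448.9, -299.9, 3.4]
eef_rot: [0.798, 0.602, -0.0, -0.0]
ft_force: [0.0, -0.2, -4.1]
width: 0.288
gripper_force: 60.0
```

Call:
arm_command(increments="0 0 0.03 0 0 0 -1;0 0 0.02 0 0 0 -1;0 0 0 0 0 0 -1")

```text
t: 31.7
tcp_pos: [449.0, -300.0, 2.2]
eef_rot: [0.798, 0.602, 0.0, 0.0]
ft_force: [-1.8, -0.4, 3.0]
width: 0.295
gripper_force: 60.0
```

Touching the worktop. I'll open partway, rise straight up and look.

Call:
arm_command(increments="0 0 0 0 0 0 0.2;0 0 0 0 0 0 0.2;0 0 0 0 0 0 0.2;0 0 0 0 0 0 0.2;0 0 0 0 0 0 0.2;0 0 -0.2 0 0 0 0.2;0 0 -0.5 0 0 0 0.2;0 0 -0.9 0 0 0 0.2;0 0 -1 0 0 0 0.2;0 0 -1 0 0 0 0.2;0 0 -1 0 0 0 0.2;0 0 -1 0 0 0 0.2;0 0 -0.9 0 0 0 0.2;0 0 -0.5 0 0 0 0.2;0 0 0 0 0 0 0.2;0 0 0 0 0 0 0.2;0 0 0 0 0 0 0.2")

```text
t: 33.4
tcp_pos: [448.3, -299.4, 211.1]
eef_rot: [0.798, 0.602, -0.0, -0.001]
ft_force: [-0.5, 0.1, 0.4]
width: 0.598
gripper_force: 0.0
```

```bash
python3 - <<'E'
from h import *
s,M=st(); a,d=cams.grab_frame('wrist'); cv2.imwrite('pics/end.png',cv2.resize(a[...,::-1],(800,600))); T=T_wc('wrist',s); np.savez('end.npz',T=T)
E
```

```text
t 33.4 tcp [ 448.3 -299.4  211.1] yaw 74.06 zax [-0.001  0.001 -1.   ] F [-0.5  0.1  0.4] M [-0.08  0.05  0.02] q [-0.61  0.31  1.83 -0.    1.   -0.33] w 0.598
```

View pics/end.png

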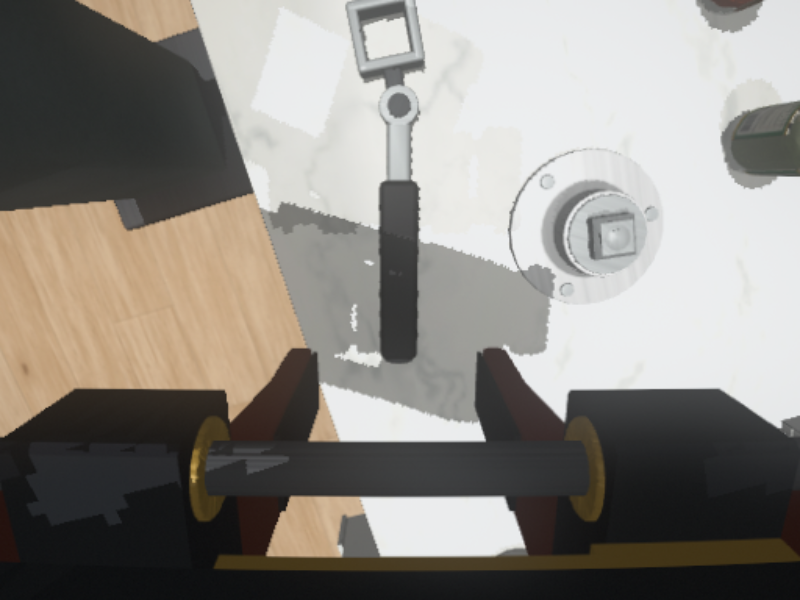

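The view shows the wrench flat on the worktop, its head bent at the pivot (398,104) and well clear of the mount at (590,228). One quick check of the bend angle, then I'll hand in.

```bash
python3 - <<'E'
from h import *
T=np.load('end.npz')['T']; k=lambda L:onplane('wrist',(np.array(L,float)+.5)/1.5625-.5,24,T)[:,:2]
p=k([[360,22],[407,8],[412,54],[370,64],[347,3],[361,80],[424,67],[398,104],[399,355],[399,185]])
an=lambda a,b:np.degrees(np.arctan2(*(b-a)[::-1]))
print('handle',an(p[8],p[9]),'ring edges',an(p[3],p[0]),an(p[2],p[1]),an(p[5],p[4]),an(p[5],p[6])+90,an(p[7],p[:4].mean(0)))
from workcell import finish_job
print(finish_job())
E
```

```text
handle 74.11024851747631 ring edges 87.64227985806973 80.91501840417503 84.15383981296378 85.0617127181369 83.62454659308631
the job is handed in; nothing more can be done
None
```

The job is handed in, though the tool only confirmed it and gave no verdict: the bolt is tight, the wrench tripped at about 10° of bend, and it lies flat, still bent and clear of the mount, with nothing else touched.

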